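# Set the seal press's sliding stop to the maple block and clamp it

## Robot

A 6-joint arm with a two-finger parallel gripper is mounted at the origin on the work surface. World frame = base frame: x ahead of the robot, y to its left, z up, the work surface at z = 0. Lengths are in m, angles in rad, forces in N, time in s.
With the tool pointing down it reaches from about 0.35 to 1 m from the base axis. Payload 7.1 kg.
Tool frame: the origin (TCP) lies on the mounting face of the last link; the fingertips stand 173 mm ahead of it and the grasp point (between the pads) lies 155 mm ahead of it; z points along the fingers, y is the direction in which the jaws open and shut (so a half turn about z gives the same grasp; the last joint's range is limited). The gripper opens to 85 mm and grips with 20 to 120 N. Pads are 22 mm wide; open, the fingers measure 114 mm over their backs; the gripper's body (76 mm by 85 mm) begins 54 mm behind the grasp point. The pads swing forward as they close: fully open they stand 13 mm farther back than shut.
Start: joints at [1.177, 0.423, 1.63, -0, 1.089, -0.019], TCP at [0.229, 0.582, 0.405] pointing down, gripper open.
Joint ranges: [-3, 3], [-0.9, 2.11], [0.09, 2.58], [-1.31, 4.45], [0.11, 2.69], [-2.54, 2.54]. Speed limits (rad/s): [2.39, 2.39, 3.01, 3.14, 3.14, 3.14].

## Interface

Orientations are given as a rotation vector (axis times angle).
In Python, from bench import r gives the robot as it stands. The module is installed in compiled form; this text tells all that it offers.
- The arm moves only by the tool step_arm, never from a script. Its argument "plan" is one flat list of numbers, 4 for each row, row after row: the shift along the tool's x, y, z in m, then the turn about the tool's z in degrees. A call has 1 to 12 rows; each row shifts and turns the pose as measured when the row begins, along the tool's axes as they then stand; what a row does not reach is not made up. A row lasts 1/10 s, in which the tool goes at most 50 mm and 8.59 degrees, less where a joint would pass 70% of its speed; a pose out of reach is approached as far as the arm can. A call with a gripper value outside its range is refused whole. "jaw" is the opening, from 0 (shut) to 1 (fully open), set as the call begins (left out, the last holds). The fingers move at their own pace and stop on an object; "squeeze" is the grip in N (left out, the last holds). Time passes only in rows, so rows that do not move let the fingers close. It gives the time, the measured TCP pose, the force and the opening at its end, in the units of the state.
- r.get_obs(): the state, without advancing time (a new reading comes with each control period).
- r.camera(name): name is "side" or "top" or "wrist"; returns a dict with "image" (480x640x3 uint8, blue, green, red), "depth" (480x640 float32, m along the optical axis (not along the pixel's ray), 0 where there is no reading), "fx", "fy", "cx", "cy" (pixels), "eye" and "orientation" of the camera in the world. Camera axes: x right, y up, looking along -z (the intrinsics and any distortion apply to the point x, -y, -z); pixel columns grow to the right and rows downward; lengths in m; the calibration is good to about 2 mm. A picture is of the moment at which its call begins.
- r.finish_job(): hands the job in, once; it reports no verdict.
The state is a dict: "clock": time; "joint_positions": joint angles; "qvel": joint speeds; "joint_efforts": joint torques, N m; "eef_pos": TCP position; "ee_rot": TCP orientation; "force": force on the tool from outside, world axes, zero at the start; "wrist_torque": the same for the moment, N m; "gripper_width": finger opening in m.
Only numpy, scipy, OpenCV 4.12 (cv2) and the standard library are available. Lean on these libraries where they do the work, as an engineer would, in place of code of your own. Each camera call takes 0.05 s, during which the arm holds its last target.

## Task

Set the stop on the seal press: slide the slotted angle plate along its bolts until it seats the maple block square and snug against the fixed die block, pressing on it with about a kilogram of force (10 N) over what it takes to slide the plate, and never twice that. Then swing the clamp lever clockwise as far as it goes to lock the plate there, still up against the block, and let go. Leave the other things on the counter where they are.

Things in the scene. Friction and masses are not known exactly. Their poses are not given: they have to be found in the camera images.
- press: dark cast-iron hand press, fixed. Origin: under its bed, on the counter. y runs along the bed from the sliding stop to the die block and column, z up, x away from the robot at zero yaw. Bed 140 (x) by 20 mm high, y = -220 to +180. Column and head, 197 mm high, at y = +67 to +213; ram's lower end 105 mm up at y = +85. Fixed bolt and nut at x = +32, y = -116, the clamp's bolt at x = -32, y = -116
- die: fixed steel die block on the bed, 90 (x) by 75 (y) by 28 mm high, axes as the press. Origin: middle of the lower edge of the flat face that looks to the press's -y, that is at x = 0, y = +30 mm of the press, 20 mm above the counter. The block is seated against this face
- block: loose pale maple stamping block, 60 (x) by 46 (y) by 25 mm high, 90 g, lying on the bed between stop and die, 6 to 14 mm short of the die and turned by up to about 9 degrees. Origin: centre of its underside; y is its 46 mm length, which goes between die and stop. Pushed by the stop it slides and squares itself up
- stop: aluminium angle plate sliding along the press's y (+y: to the die) on two bolts in the slots of its 110 (x) by 130 (y) by 6 mm foot. Upright wall 80 (x) by 12 (y) mm, top 80 mm above the counter, to grip or push. Origin: lower edge of the wall's face to the die. Starts 80 to 110 mm from the die's face, travel 78 mm. Drag about 7 N, clamp loose; the seated block adds a steep rise
- stop_face (a point): on the wall's flat face that looks to the die, middle of its width, 12 mm above the bed
- stop_grip (a point): at the middle of the upright wall's width and thickness, in its upper end, 80 mm above the counter (the wall's top is within 1 mm of it); axes as the press
- clamp (a joint): clamp lever angle, rad: 0 = loose, pointing along the press's -y; turns clockwise seen from above to 1.55 = fully tight, pointing along the press's -x. From about 1.0 on it presses its washer on the foot and locks the stop; it stays where left and takes about 3 to 7 N at the knob
- clamp_knob (a point): centre of the top of the round upright knob at the lever's end, 18 mm thick and 42 mm tall, top 90 mm above the counter; the knob is 75 mm from the lever's pivot; the lever's bar below it is 11 mm thick, its top 58 mm above the counter
- clamp_pivot (a point): on the lever's upright turning axis, at the height of the top of the knob; it lies 32 mm to the press's -x and 116 mm to its -y from the press's origin
- seal_a: bystander: lead seal disc, 30 mm wide, 9 mm thick, on the bed beside the column
- seal_b: bystander: lead seal disc, 30 mm wide, 9 mm thick
- seal_c: bystander: lead seal disc, 30 mm wide, 9 mm thick
- tong: bystander: copper tong handle, 180 mm long, 16 mm thick
- weight: bystander: brass weight, 40 mm wide, 60 mm high
- stamp: bystander: wooden hand stamp, 38 mm wide, 85 mm high
Not all that is in view belongs to the job. Of the things that look like the block, the smallest one is meant.

How it is judged:
By the outcome, as a careful person would: the job done as asked, in the order asked, and still so for the second after the job is handed in, with the robot touching nothing.
It also fails if it takes over 66 s, if anything falls off the work surface, if the arm or the gripper's body presses on something with over 40 N, if the wrist force passes 120 N, or if a joint passes its speed limit or range.

## Working session

There is one attempt and no reset: what is moved stays moved. The work goes in short steps, Python scripts to look and compute and a tool call to move; the robot and the scene stay as the last step left them, time stands still between calls to the robot, and variables do not carry over. Pictures are saved under pics/ and viewed, and the job is handed in when it is done.

Besides the shell and the picture viewer there is one more tool, called after "Emit:" by a JSON object that holds its "api" and its "payload". step_arm: Moves the arm, as the interface text tells. Its arguments: {"type":"object","properties":{"plan":{"type":"array","items":{"type":"number"}},"jaw":{"type":"number"},"squeeze":{"type":"number"}},"required":["plan"]}

```bash
mkdir -p pics; ls; python3 - <<'E'
from bench import r
import cv2,numpy as np
print(r.get_obs())
for n in ("top","side","wrist"):
    c=r.camera(n); cv2.imwrite(f"pics/{n}0.png",c["image"]); np.savez(f"/tmp/{n}0.npz",**c)
    print(n,{k:v for k,v in c.items() if k not in("image","depth")})
E
```

```text
pics
{'clock': 0.0, 'joint_positions': array([ 1.17697472e+00,  4.23870267e-01,  1.63072967e+00, -9.39319139e-06,
        1.08859751e+00, -1.90086938e-02]), 'qvel': array([ 0.00051399,  0.00047092, -0.00072538,  0.00064629,  0.00037466,
        0.00118049]), 'joint_efforts': array([ 2.06266588e-03, -5.57379127e+01, -2.81742901e+01,  1.96781834e-04,
        7.38059491e-03,  1.22672407e-05]), 'eef_pos': array([0.22868104, 0.58134615, 0.40391151]), 'ee_rot': array([-5.85247829e-01, -3.08627088e+00,  2.46972173e-03]), 'force': array([-0.05968337, -1.10362692, -0.01014379]), 'wrist_torque': array([ 0.03480007, -0.0316966 ,  0.00694084]), 'gripper_width': 0.08559497395356022}
top {'fx': 574.906028222691, 'fy': 574.906028222691, 'cx': 328.3814601237342, 'cy': 237.93042305643058, 'eye': array([0.34729004, 0.05874565, 1.2514861 ]), 'orientation': array([ 0.13777827, -0.16392594, -1.579652  ])}
side {'fx': 445.3417714746027, 'fy': 445.3417714746027, 'cx': 322.0566293513753, 'cy': 244.20167110546507, 'eye': array([ 0.46135666, -0.70097027,  0.60492444]), 'orientation': array([ 0.98590682, -0.08022001, -0.1382111 ])}
wrist {'fx': 427.13324928745504, 'fy': 427.13324928745504, 'cx': 318.966668432893, 'cy': 241.88386272549442, 'eye': array([0.16665008, 0.60599886, 0.37444837]), 'orientation': array([-0.23542498, -0.1595907 ,  1.18903572])}
```

View pics/top0.png

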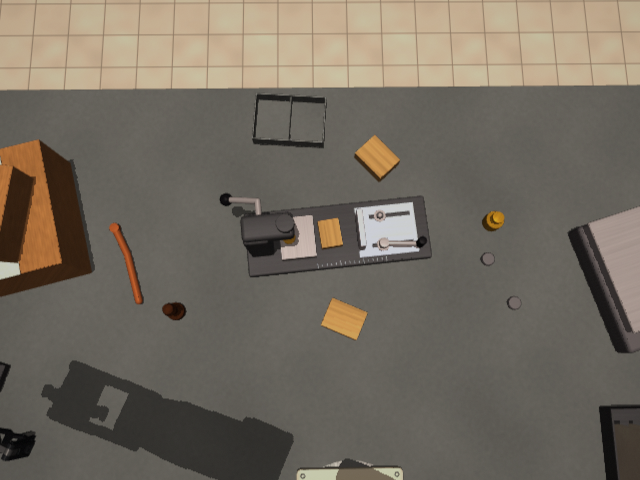

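View pics/side0.png

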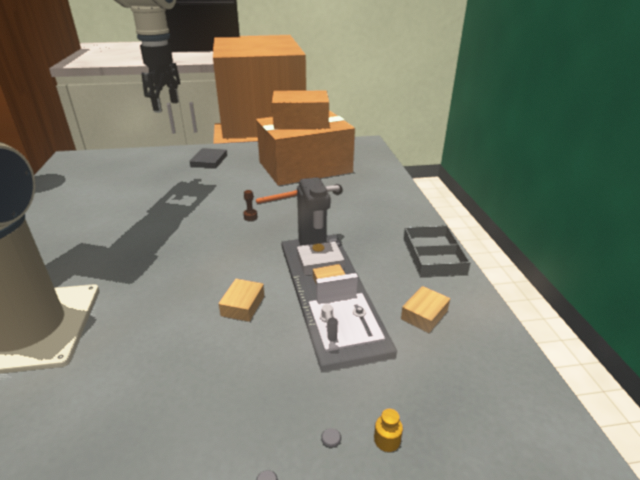

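View pics/wrist0.png

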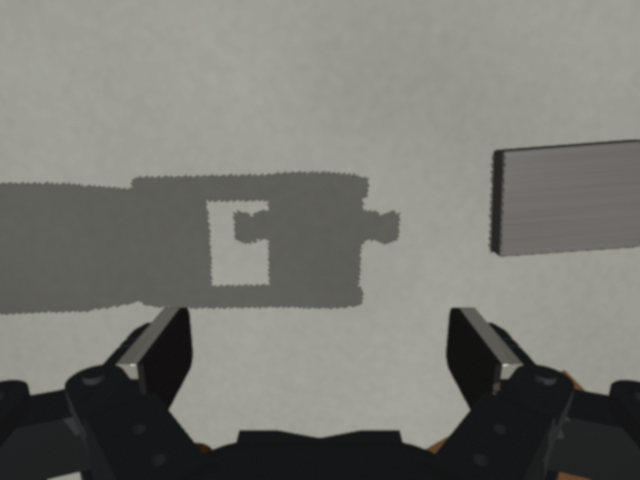

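```bash
cat > h.py <<'E'
import numpy as np,cv2
from scipy.spatial.transform import Rotation as R
def cloud(c):
    d=c["depth"]; v,u=np.mgrid[0:480,0:640]
    p=np.stack([(u-c["cx"])/c["fx"]*d,-(v-c["cy"])/c["fy"]*d,-d],-1)
    return p@R.from_rotvec(c["orientation"]).as_matrix().T+c["eye"]
def pixz(c,u,v,z):
    d=R.from_rotvec(c["orientation"]).as_matrix()@np.array([(u-c["cx"])/c["fx"],-(v-c["cy"])/c["fy"],-1])
    e=np.asarray(c["eye"]); return e+d*(z-e[2])/d[2]
def proj(c,P):
    q=(np.atleast_2d(P)-c["eye"])@R.from_rotvec(c["orientation"]).as_matrix()
    return np.stack([c["cx"]+c["fx"]*q[:,0]/-q[:,2],c["cy"]-c["fy"]*q[:,1]/-q[:,2]],-1)
E
python3 - <<'E'
from h import *
for n,(x0,x1,y0,y1) in {"top":(220,440,130,350),"side":(200,470,170,370)}.items():
    c=np.load(f"/tmp/{n}0.npz"); im=c["image"][y0:y1,x0:x1]
    cv2.imwrite(f"pics/{n}0c.png",cv2.resize(im,None,fx=2.7,fy=2.7,interpolation=cv2.INTER_CUBIC))
c=np.load("/tmp/top0.npz"); P=cloud(c)
print("counter z",np.median(P[340:350,380:450,2]),(P[...,2]==c["eye"][2]).mean())
h,w=np.s_[185:285],np.s_[235:440]
z=P[h,w,2]; 
print(np.histogram(z,bins=np.arange(-.01,.22,.005)))
Z=((np.clip(P[...,2],0,.2))/.2*255).astype(np.uint8)
cv2.imwrite("pics/topz.png",cv2.resize(cv2.applyColorMap(Z,cv2.COLORMAP_JET)[130:350,220:440],None,fx=2.7,fy=2.7,interpolation=0))
E
```

```text
counter z 0.0004653061378372403 0.003896484375
(array([ 100, 3335, 4801,  394,  129, 2009, 3200, 1689,  334,   90,  348,
       1071,  521,   92,   29,   22,   30,   95,  154,   43,   43,   12,
         12,   17,    7,   14,    7,   16,    9,   15,   15,   23,   37,
         34,   66,  119,  130,   96,  482,  490,   48,  212,   29,    0,
          0]), array([-0.01 , -0.005,  0.   ,  0.005,  0.01 ,  0.015,  0.02 ,  0.025,
        0.03 ,  0.035,  0.04 ,  0.045,  0.05 ,  0.055,  0.06 ,  0.065,
        0.07 ,  0.075,  0.08 ,  0.085,  0.09 ,  0.095,  0.1  ,  0.105,
        0.11 ,  0.115,  0.12 ,  0.125,  0.13 ,  0.135,  0.14 ,  0.145,
        0.15 ,  0.155,  0.16 ,  0.165,  0.17 ,  0.175,  0.18 ,  0.185,
        0.19 ,  0.195,  0.2  ,  0.205,  0.21 ,  0.215]))
```

View pics/top0c.png

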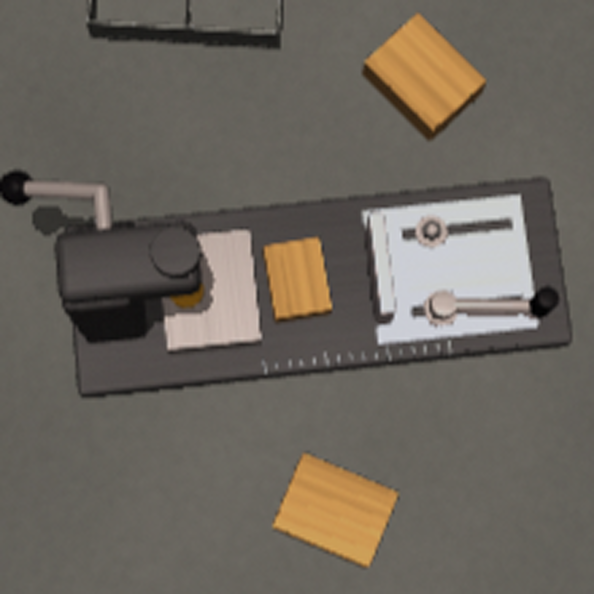

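View pics/side0c.png

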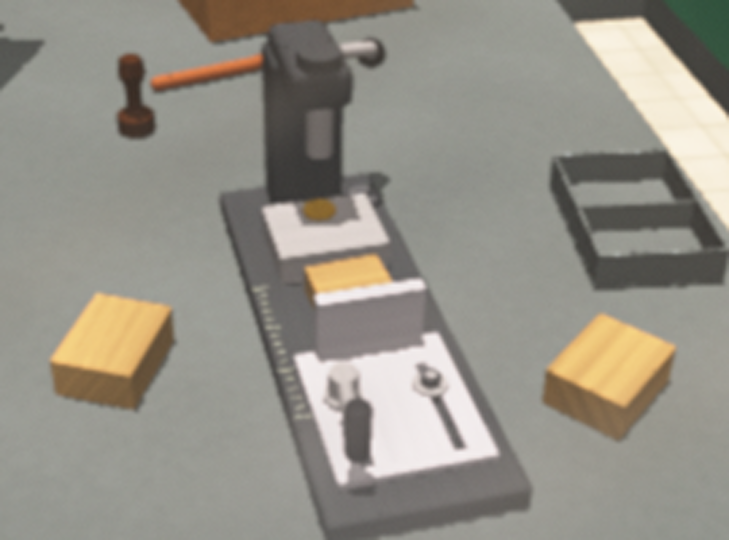

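View pics/topz.png

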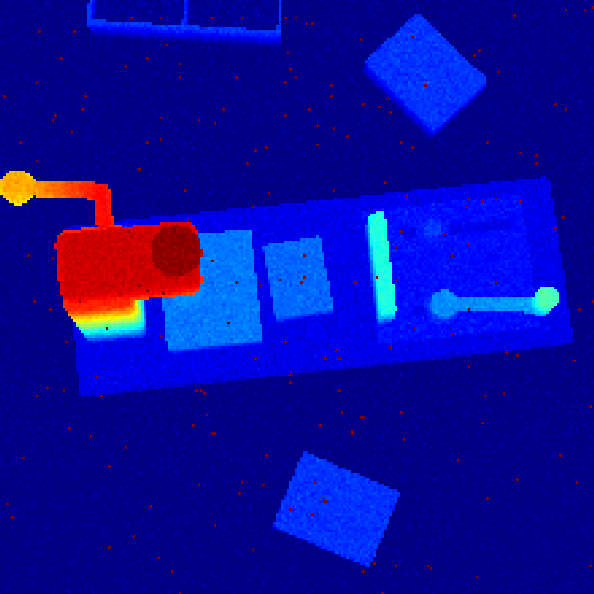

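```bash
python3 - <<'E'
from h import *
c=np.load("/tmp/top0.npz"); P=cloud(c)
Q=P[185:290,235:440].reshape(-1,3)
def rect(m,name):
    m8=m.reshape(105,205).astype(np.uint8); n,l,s,_=cv2.connectedComponentsWithStats(m8)
    k=1+np.argmax(s[1:,4]); m=(l==k).ravel()
    q=Q[m]; a=cv2.minAreaRect((q[:,:2]*1000).astype(np.float32)); print(name,m.sum(),a,"z",np.median(q[:,2])); return a,q
z=Q[:,2]
a,_=rect((z>.011)&(z<.06),"bed")
box=cv2.boxPoints(a); print(box)
w,q=rect((z>.068)&(z<.088)&(Q[:,1]>-.09),"wall"); 
# refine: trimmed
b,_=rect((z>.04)&(z<.052)&(abs(Q[:,1]-pixz(c,330,233,.045)[1])<.04),"block")
k,q=rect((z>.078)&(z<.1)&(Q[:,1]<-.06),"knob"); print(q.mean(0))
ctr=np.array(a[0])
e=box-ctr
# long axis
d=box[1]-box[0]; d2=box[2]-box[1]; L=d if np.hypot(*d)>np.hypot(*d2) else d2
ey=L/np.hypot(*L); ey=ey if ey[1]>0 else -ey; ex=np.array([ey[1],-ey[0]])
o=ctr+20*ey
print("yaw deg",np.degrees(np.arctan2(ex[1],ex[0])),"origin",o)
for n,r_ in(("wall",w),("block",b),("knob",k)):
    v=np.array(r_[0])-o; print(n,v@ex,v@ey)
v=pixz(c,*( (220+442/2.7,130+305/2.7)),.058)[:2]*1000-o; print("pivot",v@ex,v@ey)
E
```

```text
bed 9452 ((593.677978515625, 16.77496337890625), (141.31759643554688, 400.4029235839844), 5.403029918670654) z 0.02373894694109524
[[ 504.482    209.43362]
 [ 542.18427 -189.1903 ]
 [ 682.87396 -175.8837 ]
 [ 645.1717   222.74023]]
wall 234 ((597.7915649414062, -31.154417037963867), (80.03335571289062, 12.252071380615234), 5.656944751739502) z 0.08071694266312801
block 582 ((594.2353515625, 33.76298904418945), (60.56047821044922, 46.21205139160156), 8.163994789123535) z 0.0454632908376551
knob 66 ((566.6989135742188, -156.0419464111328), (16.665311813354492, 16.45981216430664), 1.6506575345993042) z 0.0896509611393137
[ 0.56632759 -0.15529486  0.08901461]
yaw deg 5.4030213 origin [591.79476202  36.68610382]
wall -0.4177602217752181 -68.10377002575008
block 2.1545031336526606 -3.139935332679176
knob -43.13178005502068 -189.5087156718839
pivot -36.115149578582866 -113.58916731072698
```

The three blocks in the top view are at pixels (330,233) on the bed, (377,157), and (344,319). The one on the bed measures 60×46 mm and is the smallest, with the other two clearly larger in the enlarged crop, so it is the one meant. The stop wall's top is at about (361,230) and the knob at (422,241). The press yaw is about 5.4°.

```bash
cat >> h.py <<'E'
YAW=np.radians(5.5); O=np.array([.5918,.0367])
EX=np.array([np.cos(YAW),np.sin(YAW)]); EY=np.array([-EX[1],EX[0]])
def P2W(x,y,z): return np.r_[O+x*EX+y*EY,z]
def W2P(p): v=np.asarray(p)[:2]-O; return np.r_[v@EX,v@EY,p[2]]
def go(r,target,toolY_deg=None):
    o=r.get_obs(); M=R.from_rotvec(o["ee_rot"]).as_matrix()
    print("clock",round(o["clock"],2),"press tcp mm",np.round(W2P(o["eef_pos"])*1000,1),"F press",np.round([o["force"][:2]@EX,o["force"][:2]@EY,o["force"][2]],2),"w",round(o["gripper_width"],4))
    a=np.degrees(np.arctan2(M[1,1],M[0,1])); print("toolY press deg",round(a-np.degrees(YAW),2),"tilt",np.round(M[:,2],3))
    if target is not None: print("shift tool mm",np.round(M.T@(target-o["eef_pos"])*1000,1))
    return o
E
python3 - <<'E'
from h import *; from bench import r
go(r,P2W(0,-.105,.40))
c=np.load("/tmp/top0.npz"); print(proj(c,[P2W(.032,-.116,.03),P2W(-.032,-.116,.06),P2W(0,.03,.048),P2W(.07,-.22,.02)]))
E
```

```text
clock 0.15 press tcp mm [-309.2  577.   404.1] F press [-0.28  0.11 -1.23] w 0.0855
toolY press deg 63.02 tilt [-0.    -0.001 -1.   ]
shift tool mm [-584.9 -467.5    4.7]
[[379.36465132 214.61269215]
 [384.69546674 240.67033767]
 [314.39904095 234.36933005]
 [423.09525157 194.16458169]]
```

Emit:
{"api": "step_arm", "payload": {"plan": [-0.037, -0.029, 0, 0, -0.037, -0.029, 0, 0, -0.037, -0.029, 0, 0, -0.037, -0.029, 0, 0, -0.037, -0.029, 0, 0, -0.037, -0.029, 0, 0, -0.037, -0.029, 0, 0, -0.037, -0.029, 0, 0, -0.037, -0.029, 0, 0, -0.037, -0.029, 0, 0, -0.037, -0.029, 0, 0, -0.037, -0.029, 0, 0], "jaw": 0, "squeeze": 30}}

```text
clock: 1.35
eef_pos: [0.522, 0.082, 0.4024]
ee_rot: [-0.569, -3.089, -0.0]
force: [1.0, 0.6, -0.4]
gripper_width: 0.0
```

Emit:
{"api": "step_arm", "payload": {"plan": [0, 0, 0, 7.9, 0, 0, 0, 7.9, 0, 0, 0, 7.9, 0, 0, 0, 7.9, 0, 0, 0, 7.9, 0, 0, 0, 7.9, 0, 0, 0, 7.9, 0, 0, 0, 7.9]}}

```text
clock: 2.15
eef_pos: [0.5247, 0.0742, 0.4006]
ee_rot: [-2.163, -2.277, 0.004]
force: [-0.3, -0.5, -0.1]
gripper_width: 0.0003
```

```bash
python3 - <<'E'
from h import *; from bench import r
go(r,P2W(0,-.105,.30))
E
```

```text
clock 2.15 press tcp mm [-63.2  43.7 400.6] F press [-0.4  -0.5  -0.12] w 0.0003
toolY press deg -2.56 tilt [-0.003 -0.001 -1.   ]
shift tool mm [-145.7   70.1  100.6]
```

Emit:
{"api": "step_arm", "payload": {"plan": [-0.037, 0.018, 0, -1.3, -0.037, 0.017, 0, -1.3, -0.037, 0.017, 0.02, 0, -0.037, 0.017, 0.03, 0, 0, 0, 0.03, 0, 0, 0, 0.02, 0, 0, 0, 0, 0]}}

```text
clock: 2.85
eef_pos: [0.6076, -0.0734, 0.2976]
ee_rot: [2.115, 2.322, -0.001]
force: [-0.6, -0.2, 1.0]
gripper_width: -0.0001
```

```bash
python3 - <<'E'
from h import *; from bench import r
go(r,P2W(0,-.098,.225))
for n in("wrist","side","top"):
    c=r.camera(n); np.savez(f"/tmp/{n}1.npz",**c); cv2.imwrite(f"pics/{n}1.png",c["image"])
E
```

```text
clock 2.85 press tcp mm [   5.2 -111.1  297.6] F press [-0.63 -0.14  1.03] w -0.0001
toolY press deg -0.15 tilt [ 0.    -0.001 -1.   ]
shift tool mm [13.2 -5.2 72.5]
```

View pics/wrist1.png

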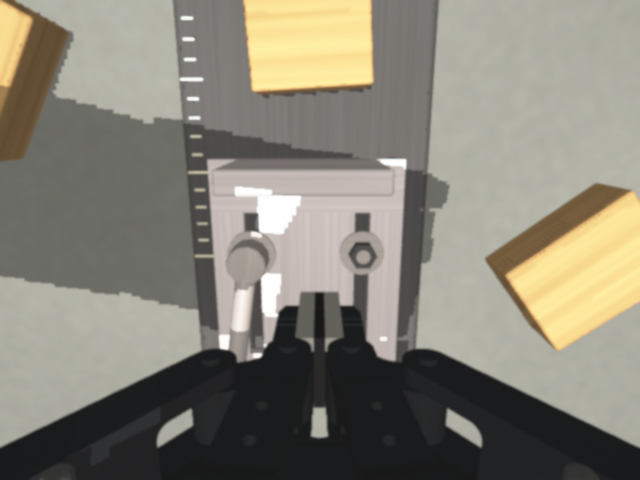

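View pics/side1.png

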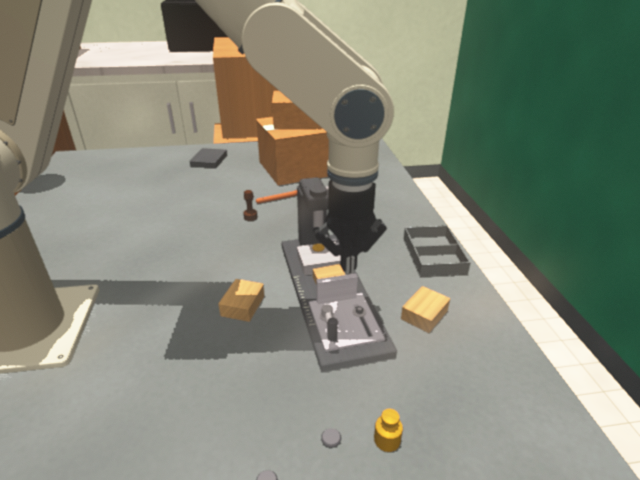

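```bash
python3 - <<'E'
from h import *
c=np.load("/tmp/wrist1.npz"); P=cloud(c); d=c["depth"]
print("calib eye press",W2P(c["eye"])*1000)
for n,u,v in(("walltop",302,181),("wallL",225,181),("hub",247,257),("bolt",361,255),("block",310,60),("bar",240,300)):
    print(n,np.round(W2P(np.median(P[v-2:v+3,u-2:u+3].reshape(-1,3),0))*1000,1))
# hub blob
Q=np.apply_along_axis(lambda p:W2P(p),2,P)
m=(Q[...,2]>.05)&(Q[...,2]<.07)&(abs(Q[...,0]+.032)<.03)&(abs(Q[...,1]+.116)<.014); print("hub mean",Q[m].mean(0),m.sum())
m=(Q[...,2]>.074)&(Q[...,2]<.088)&(abs(Q[...,1]+.068)<.03)&(d>0); q=Q[m]; print("wall",q.mean(0),np.percentile(q,[1,99],axis=0),m.sum())
a=cv2.minAreaRect((q[:,:2]*1000).astype(np.float32)); print(a)
m=(Q[...,2]>.04)&(Q[...,2]<.05)&(abs(Q[...,1])<.05)&(abs(Q[...,0])<.06)&(d>0); a=cv2.minAreaRect((Q[m][:,:2]*1000).astype(np.float32)); print("block",a)
E
```

```text
calib eye press [  5.52718456 -44.16130767 267.92115056]
walltop [ -1.7 -67.9  81.2]
wallL [-35.2 -67.8  81.6]
hub [ -32.3 -111.5   53. ]
bolt [  29.3 -115.2   37.3]
block [  1.5 -14.1  46.1]
bar [ -37.1 -135.2   54.3]
hub mean [-0.03361186 -0.11658072  0.05287149] 1375
wall [-0.00162608 -0.06790547  0.0812476 ] [[-0.04049308 -0.07409431  0.07465897]
 [ 0.0372095  -0.06237423  0.08304404]] 5214
((-1.7180633544921875, -68.29956817626953), (12.07788372039795, 80.05291748046875), 89.83026885986328)
block ((1.0384845733642578, -6.528141021728516), (60.20262908935547, 40.36210250854492), 3.125265598297119)
```

Emit:
{"api": "step_arm", "payload": {"plan": [0.008, -0.003, 0.012, 0, 0.008, -0.003, 0.02, 0, 0, 0, 0.02, 0, 0, 0, 0.02, 0, 0, 0, 0, 0]}}

```text
clock: 3.5
eef_pos: [0.6027, -0.0533, 0.2325]
ee_rot: [2.101, 2.316, 0.016]
force: [-0.8, -0.1, -0.3]
gripper_width: -0.0002
```

```bash
python3 - <<'E'
from h import *; from bench import r
go(r,P2W(-.001,-.095,.225))
c=r.camera("side"); cv2.imwrite("pics/side2.png",cv2.resize(c["image"][200:380,230:430],None,fx=3,fy=3))
print(r.get_obs()["force"])
E
```

```text
clock 3.5 press tcp mm [  2.2 -90.7 232.5] F press [-0.79 -0.07 -0.34] w -0.0002
toolY press deg 0.09 tilt [ 0.018 -0.003 -1.   ]
shift tool mm [-4.3 -3.4  7.4]
[ 0.13610637 -0.4510179   0.30007908]
```

View pics/side2.png

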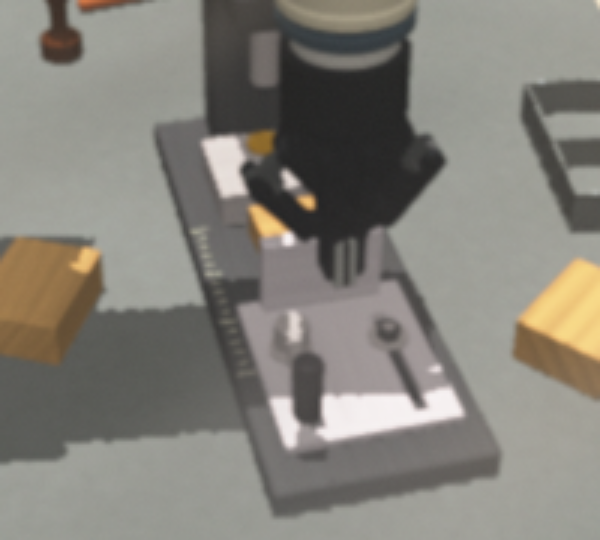

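Emit:
{"api": "step_arm", "payload": {"plan": [0, -0.002, 0.004, 0, 0.001, -0.001, 0.003, 0, 0.002, 0, 0, 0, 0.002, 0, 0, 0, 0.002, 0, 0, 0]}}

```text
clock: 4.05
eef_pos: [0.6008, -0.0464, 0.2302]
ee_rot: [2.094, 2.311, 0.022]
force: [0.5, -7.4, -5.1]
gripper_width: -0.0004
```

```bash
python3 - <<'E'
from h import *; from bench import r
go(r,P2W(-.001,-.085,.225))
E
```

```text
clock 4.05 press tcp mm [  1.  -83.6 230.2] F press [-0.2  -7.43 -5.12] w -0.0004
toolY press deg 0.14 tilt [ 0.026 -0.005 -1.   ]
shift tool mm [-1.4 -2.1  5.2]
```

Emit:
{"api": "step_arm", "payload": {"plan": [0.002, 0, 0, 0, 0.002, 0, 0, 0, 0.003, 0, 0, 0, 0.003, 0, 0, 0, 0.003, 0, 0, 0]}}

```text
clock: 4.55
eef_pos: [0.5997, -0.0374, 0.2303]
ee_rot: [2.089, 2.308, 0.016]
force: [-0.2, -7.8, -3.2]
gripper_width: -0.0001
```

```bash
python3 - <<'E'
from h import *; from bench import r
go(r,P2W(-.001,-.085,.225))
E
```

```text
clock 4.55 press tcp mm [  0.8 -74.5 230.3] F press [-0.91 -7.76 -3.16] w -0.0001
toolY press deg 0.21 tilt [ 0.028 -0.012 -1.   ]
shift tool mm [-10.4  -2.    5.4]
```

Emit:
{"api": "step_arm", "payload": {"plan": [0.003, 0, 0, 0, 0.003, 0, 0, 0, 0.003, 0, 0, 0, 0.003, 0, 0, 0, 0.003, 0, 0, 0, 0.003, 0, 0, 0, 0.003, 0, 0, 0]}}

```text
clock: 5.25
eef_pos: [0.598, -0.0222, 0.2303]
ee_rot: [2.083, 2.302, 0.007]
force: [0.1, -7.0, -3.1]
gripper_width: 0.0
```

```bash
python3 - <<'E'
from h import *; from bench import r
go(r,P2W(-.001,-.0385,.225))
c=r.camera("wrist"); cv2.imwrite("pics/w3.png",c["image"])
E
```

```text
clock 5.25 press tcp mm [  0.6 -59.2 230.3] F press [-0.56 -7.02 -3.06] w 0.0
toolY press deg 0.26 tilt [ 0.03  -0.022 -0.999]
shift tool mm [20.8 -1.6  4.8]
```

View pics/w3.png

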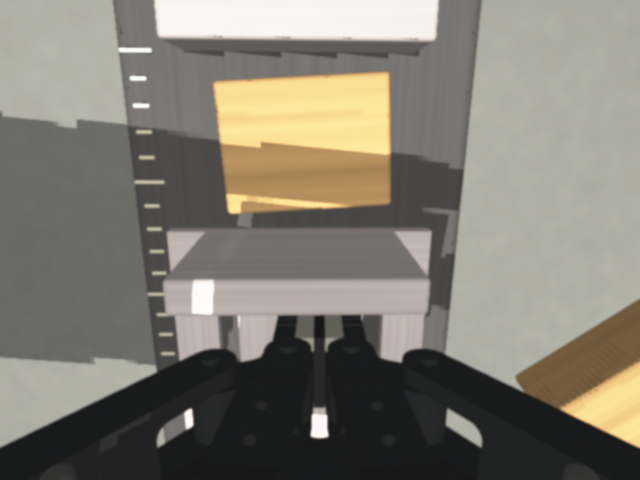

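Emit:
{"api": "step_arm", "payload": {"plan": [0.002, 0, 0, 0, 0.002, 0, 0, 0, 0.002, 0, 0, 0, 0.002, 0, 0, 0, 0.002, 0, 0, 0, 0.002, 0, 0, 0, 0.002, 0, 0, 0]}}

```text
clock: 6.0
eef_pos: [0.5971, -0.0137, 0.2304]
ee_rot: [2.076, 2.297, -0.002]
force: [0.8, -8.2, -3.1]
gripper_width: -0.0001
```

```bash
python3 - <<'E'
from h import *; from bench import r
go(r,P2W(-.001,-.0385,.225))
c=r.camera("wrist"); cv2.imwrite("pics/w4.png",c["image"])
E
```

```text
clock 6.0 press tcp mm [  0.4 -50.7 230.4] F press [ 0.02 -8.28 -3.08] w -0.0001
toolY press deg 0.31 tilt [ 0.032 -0.031 -0.999]
shift tool mm [12.4 -1.5  4.9]
```

View pics/w4.png

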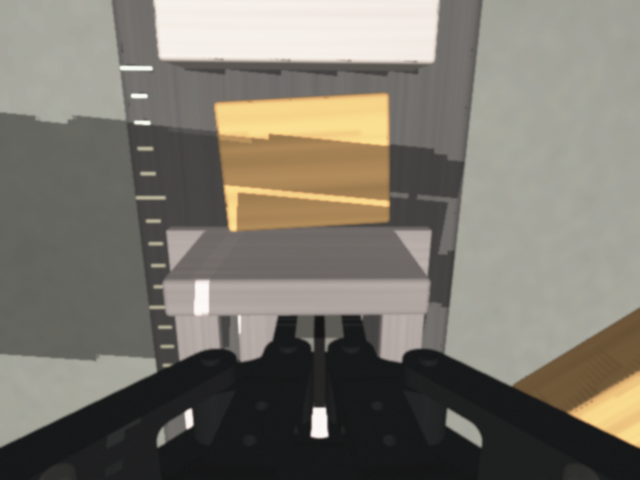

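Emit:
{"api": "step_arm", "payload": {"plan": [0.002, 0, 0, 0, 0.002, 0, 0, 0, 0.002, 0, 0, 0, 0.002, 0, 0, 0, 0.002, 0, 0, 0, 0.002, 0, 0, 0]}}

```text
clock: 6.65
eef_pos: [0.5963, -0.0068, 0.2305]
ee_rot: [2.071, 2.293, -0.01]
force: [0.3, -7.7, -2.1]
gripper_width: -0.0
```

```bash
python3 - <<'E'
from h import *; from bench import r
go(r,P2W(-.001,-.0385,.225))
c=r.camera("wrist"); cv2.imwrite("pics/w5.png",c["image"])
E
```

```text
clock 6.65 press tcp mm [  0.3 -43.7 230.5] F press [-0.44 -7.71 -2.12] w -0.0
toolY press deg 0.36 tilt [ 0.034 -0.039 -0.999]
shift tool mm [ 5.4 -1.4  5.2]
```

View pics/w5.png

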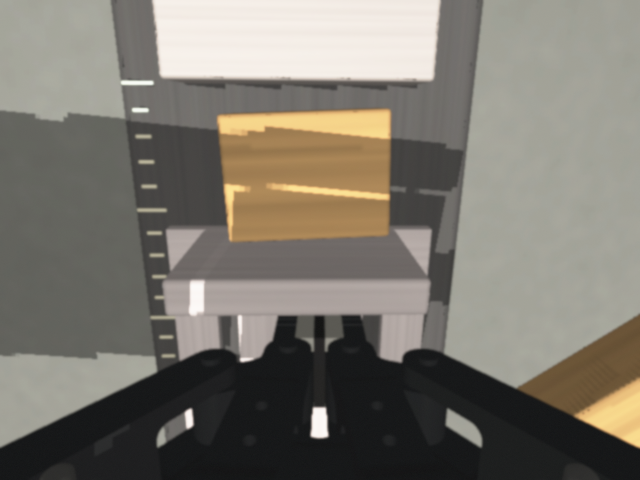

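Emit:
{"api": "step_arm", "payload": {"plan": [0.002, 0, 0, 0, 0.002, 0, 0, 0, 0.002, 0, 0, 0, 0.002, 0, 0, 0]}}

```text
clock: 7.1
eef_pos: [0.5958, -0.0023, 0.2305]
ee_rot: [2.068, 2.29, -0.015]
force: [0.6, -8.0, -2.3]
gripper_width: 0.0001
```

Emit:
{"api": "step_arm", "payload": {"plan": [0.002, 0, 0, 0, 0.002, 0, 0, 0, 0.002, 0, 0, 0]}}

```text
clock: 7.4
eef_pos: [0.5954, 0.0009, 0.2305]
ee_rot: [2.065, 2.288, -0.02]
force: [0.5, -7.5, -2.2]
gripper_width: -0.0002
```

```bash
python3 - <<'E'
from h import *; from bench import r
go(r,None)
c=r.camera("wrist"); cv2.imwrite("pics/w6.png",c["image"])
E
```

```text
clock 7.4 press tcp mm [ 2.000e-01 -3.600e+01  2.305e+02] F press [-0.21 -7.51 -2.22] w -0.0002
toolY press deg 0.41 tilt [ 0.036 -0.05  -0.998]
```

View pics/w6.png

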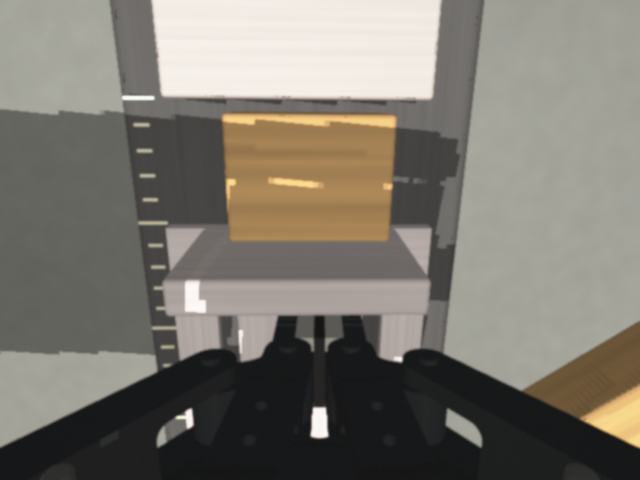

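Emit:
{"api": "step_arm", "payload": {"plan": [0.0018, 0, 0, 0, 0.0018, 0, 0, 0, 0.0018, 0, 0, 0]}}

```text
clock: 7.75
eef_pos: [0.5951, 0.0036, 0.2305]
ee_rot: [2.062, 2.285, -0.024]
force: [0.5, -8.4, -1.9]
gripper_width: 0.0002
```

Emit:
{"api": "step_arm", "payload": {"plan": [0.0016, 0, 0, 0, 0.0016, 0, 0, 0]}}

```text
clock: 7.95
eef_pos: [0.595, 0.005, 0.2305]
ee_rot: [2.06, 2.284, -0.027]
force: [0.6, -6.8, -2.2]
gripper_width: 0.0
```

```bash
python3 - <<'E'
from h import *; from bench import r
go(r,None)
c=r.camera("wrist"); cv2.imwrite("pics/w7.png",c["image"])
E
```

```text
clock 7.95 press tcp mm [ 2.000e-01 -3.190e+01  2.305e+02] F press [-0.09 -6.84 -2.17] w 0.0
toolY press deg 0.44 tilt [ 0.037 -0.057 -0.998]
```

View pics/w7.png

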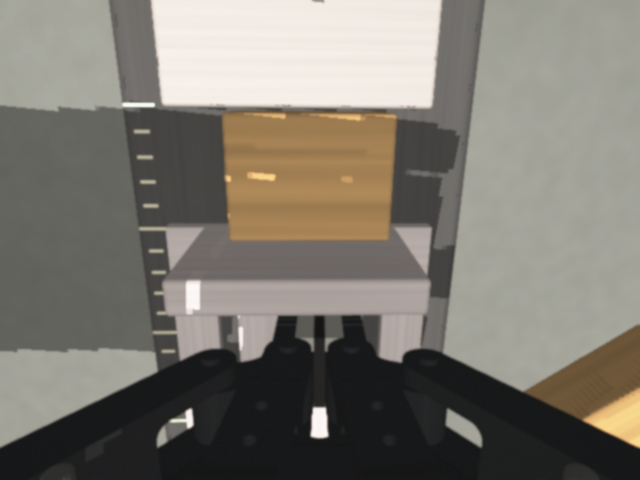

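Emit:
{"api": "step_arm", "payload": {"plan": [0.0015, 0, 0, 0, 0.0015, 0, 0, 0]}}

```text
clock: 8.2
eef_pos: [0.5949, 0.0062, 0.2305]
ee_rot: [2.059, 2.282, -0.03]
force: [0.8, -7.7, -2.5]
gripper_width: -0.0
```

Emit:
{"api": "step_arm", "payload": {"plan": [0.0015, 0, 0, 0, 0.0015, 0, 0, 0]}}

```text
clock: 8.4
eef_pos: [0.5948, 0.0073, 0.2305]
ee_rot: [2.057, 2.281, -0.033]
force: [-0.1, -7.4, -2.3]
gripper_width: -0.0
```

Emit:
{"api": "step_arm", "payload": {"plan": [0.0015, 0, 0, 0]}}

```text
clock: 8.5
eef_pos: [0.5947, 0.0078, 0.2305]
ee_rot: [2.056, 2.28, -0.034]
force: [1.5, -10.2, -2.8]
gripper_width: -0.0004
```

Emit:
{"api": "step_arm", "payload": {"plan": [0.0015, 0, 0, 0]}}

```text
clock: 8.6
eef_pos: [0.5947, 0.0081, 0.2305]
ee_rot: [2.055, 2.279, -0.036]
force: [1.5, -10.1, -2.8]
gripper_width: -0.0001
```

Emit:
{"api": "step_arm", "payload": {"plan": [0.0015, 0, 0, 0]}}

```text
clock: 8.7
eef_pos: [0.5946, 0.0083, 0.2305]
ee_rot: [2.053, 2.278, -0.038]
force: [1.3, -10.1, -2.9]
gripper_width: 0.0001
```

Emit:
{"api": "step_arm", "payload": {"plan": [0.0017, 0, 0, 0]}}

```text
clock: 8.8
eef_pos: [0.5946, 0.0087, 0.2305]
ee_rot: [2.052, 2.277, -0.04]
force: [0.9, -11.1, -3.0]
gripper_width: -0.0004
```

```bash
python3 - <<'E'
from h import *; from bench import r
go(r,None)
c=r.camera("wrist"); cv2.imwrite("pics/w8.png",c["image"])
go(r,None)
E
```

```text
clock 8.8 press tcp mm [ 1.000e-01 -2.810e+01  2.305e+02] F press [ -0.15 -11.09  -2.99] w -0.0004
toolY press deg 0.52 tilt [ 0.039 -0.07  -0.997]
clock 8.85 press tcp mm [ 1.000e-01 -2.810e+01  2.305e+02] F press [  0.43 -10.32  -2.71] w 0.0001
toolY press deg 0.53 tilt [ 0.039 -0.07  -0.997]
```

View pics/w8.png

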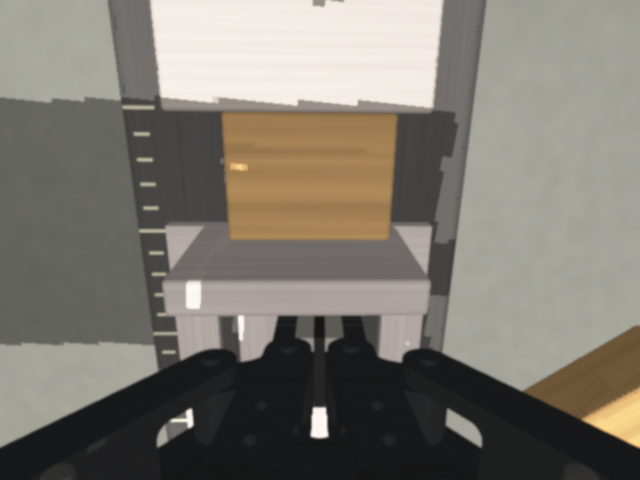

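Emit:
{"api": "step_arm", "payload": {"plan": [0.002, 0, 0, 0]}}

```text
clock: 8.95
eef_pos: [0.5946, 0.0091, 0.2305]
ee_rot: [2.05, 2.276, -0.043]
force: [1.8, -14.2, -2.4]
gripper_width: 0.0003
```

Emit:
{"api": "step_arm", "payload": {"plan": [0.0023, 0, 0, 0]}}

```text
clock: 9.05
eef_pos: [0.5945, 0.0096, 0.2305]
ee_rot: [2.048, 2.275, -0.046]
force: [0.6, -15.2, -2.2]
gripper_width: 0.0001
```

Emit:
{"api": "step_arm", "payload": {"plan": [0.0025, 0, 0, 0]}}

```text
clock: 9.15
eef_pos: [0.5945, 0.0101, 0.2305]
ee_rot: [2.046, 2.274, -0.049]
force: [1.9, -16.7, -1.9]
gripper_width: 0.0002
```

Emit:
{"api": "step_arm", "payload": {"plan": [0.0026, 0, 0, 0]}}

```text
clock: 9.25
eef_pos: [0.5944, 0.0106, 0.2305]
ee_rot: [2.044, 2.272, -0.053]
force: [1.3, -17.0, -1.4]
gripper_width: -0.0
```

Emit:
{"api": "step_arm", "payload": {"plan": [0.0026, 0, 0, 0]}}

```text
clock: 9.35
eef_pos: [0.5944, 0.0111, 0.2305]
ee_rot: [2.042, 2.271, -0.056]
force: [1.7, -16.4, -2.6]
gripper_width: 0.0001
```

```bash
python3 - <<'E'
from h import *; from bench import r
go(r,None);c=r.camera("wrist"); np.savez("/tmp/w9.npz",**c); cv2.imwrite("pics/w9.png",c["image"]); go(r,None)
E
```

```text
clock 9.35 press tcp mm [ 2.000e-01 -2.570e+01  2.305e+02] F press [  0.1  -16.44  -2.57] w 0.0001
toolY press deg 0.65 tilt [ 0.04  -0.085 -0.996]
clock 9.4 press tcp mm [ 2.000e-01 -2.570e+01  2.305e+02] F press [  0.78 -16.89  -3.03] w 0.0001
toolY press deg 0.65 tilt [ 0.04  -0.085 -0.996]
```

View pics/w9.png

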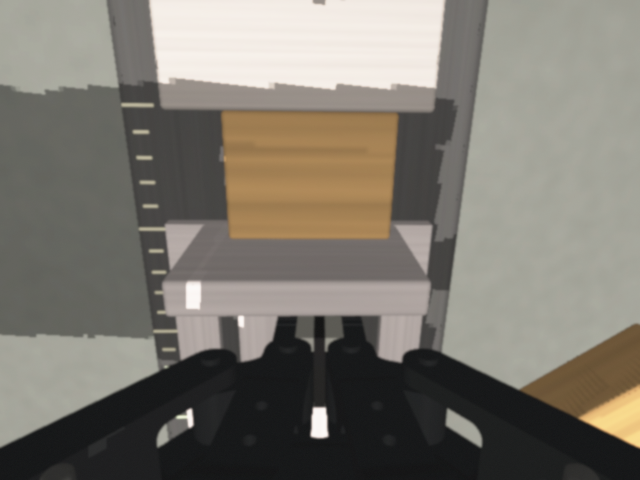

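Emit:
{"api": "step_arm", "payload": {"plan": [0.0028, 0, 0, 0]}}

```text
clock: 9.5
eef_pos: [0.5944, 0.0116, 0.2305]
ee_rot: [2.04, 2.27, -0.06]
force: [2.6, -18.2, -1.2]
gripper_width: 0.0001
```

Emit:
{"api": "step_arm", "payload": {"plan": [-0.004, 0, 0, 0, -0.008, 0, 0, 0, -0.015, 0, 0, 0, 0, 0, -0.02, 0, 0, 0, -0.03, 0, 0, 0, -0.04, 0], "jaw": 0}}

```text
clock: 10.1
eef_pos: [0.5924, -0.0116, 0.3207]
ee_rot: [2.047, 2.273, -0.069]
force: [0.1, 0.3, 0.3]
gripper_width: -0.0
```

Emit:
{"api": "step_arm", "payload": {"plan": [-0.04, 0, 0, 3, -0.04, 0, 0, 3, -0.02, 0, 0, 2.5, -0.01, 0, 0, 0], "jaw": 0.7}}

```text
clock: 10.5
eef_pos: [0.6004, -0.125, 0.3395]
ee_rot: [2.202, 2.104, -0.044]
force: [-0.0, -0.3, 0.2]
gripper_width: 0.0579
```

```bash
python3 - <<'E'
from h import *; from bench import r
o=go(r,None); M=R.from_rotvec(o["ee_rot"]).as_matrix()
print("grasp pt press",W2P(o["eef_pos"]+.155*M[:,2])*1000)
for n in("wrist","top"):
    c=r.camera(n); np.savez(f"/tmp/{n}10.npz",**c); cv2.imwrite(f"pics/{n}10.png",c["image"])
E
```

```text
clock 10.5 press tcp mm [  -6.9 -161.8  339.5] F press [-0.07 -0.34  0.23] w 0.0579
toolY press deg -7.98 tilt [ 0.045 -0.089 -0.995]
grasp pt press [  -1.29591756 -176.14798026  185.28422624]
```

View pics/wrist10.png

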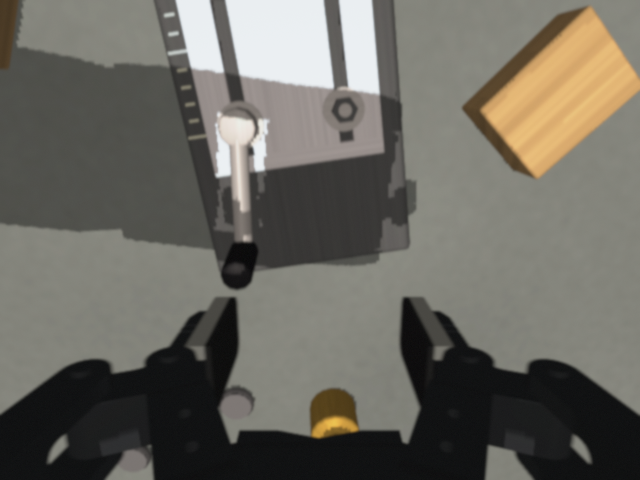

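View pics/top10.png

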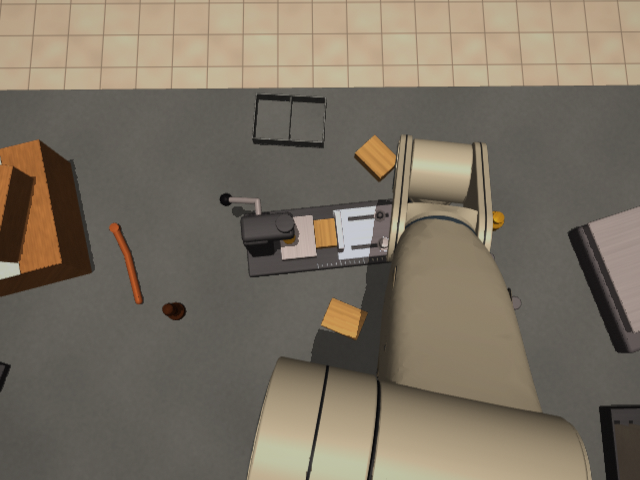

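Wrist view: the knob top is at about (237,268), the lever hub at (238,125) and the fingers at (215,320) and (425,320). In the top view, the block at (325,233) sits flush against the die, with the stop against it. Next I'll locate the knob precisely.

```bash
python3 - <<'E'
from h import *; from bench import r
c=np.load("/tmp/wrist10.npz"); P=cloud(c)
Q=np.apply_along_axis(W2P,2,P)
m=(Q[...,2]>.083)&(Q[...,2]<.1)&(Q[...,1]<-.15)&(abs(Q[...,0]+.04)<.04); v,u=np.nonzero(m); print("knob",Q[m].mean(0)*1000,m.sum(),u.mean(),v.mean(), np.ptp(Q[m],axis=0)*1000)
m2=(Q[...,2]>.045)&(Q[...,2]<.075)&(abs(Q[...,1]+.116)<.014)&(abs(Q[...,0]+.032)<.02); print("hub",Q[m2].mean(0)*1000,m2.sum())
k=Q[m].mean(0); k[2]=.080
o=r.get_obs(); M=R.from_rotvec(o["ee_rot"]).as_matrix()
g=o["eef_pos"]+.155*M[:,2]
print("shift",M.T@(P2W(*k)-g)*1000, "theta",np.degrees(np.arctan2(-(k[0]+.032),-(k[1]+.116))))
# wall/block/die gap from top
c=np.load("/tmp/top10.npz");Q=np.apply_along_axis(W2P,2,cloud(c))
m=(Q[...,2]>.068)&(Q[...,2]<.088)&(abs(Q[...,1]+.025)<.03)&(abs(Q[...,0])<.06);print("wall",cv2.minAreaRect((Q[m][:,:2]*1000).astype(np.float32)))
E
```

```text
knob [ -43.42650548 -188.4949464    89.92872734] 858 236.2039627039627 271.460372960373 [17.44953255 16.92966321  9.44567401]
hub [ -33.38329229 -116.84943653   52.7484725 ] 1336
shift [ -9.69990234 -44.87381903 104.13025597] theta 8.957153483392899
wall ((-0.347076416015625, -21.646286010742188), (80.0298080444336, 12.262012481689453), 0.07996175438165665)
```

Emit:
{"api": "step_arm", "payload": {"plan": [-0.005, -0.022, 0, 1, -0.005, -0.023, 0, 0, 0, 0, 0.02, 0, 0, 0, 0.03, 0, 0, 0, 0.02, 0]}}

```text
clock: 11.1
eef_pos: [0.5571, -0.1347, 0.2682]
ee_rot: [2.21, 2.093, -0.038]
force: [-0.2, 0.4, 0.1]
gripper_width: 0.0599
```

```bash
python3 - <<'E'
from h import *; from bench import r
o=go(r,None); M=R.from_rotvec(o["ee_rot"]).as_matrix()
print("shift",M.T@(P2W(-.0435,-.189,.081)-(o["eef_pos"]+.155*M[:,2]))*1000)
c=r.camera("wrist"); cv2.imwrite("pics/w11.png",c["image"])
E
```

```text
clock 11.1 press tcp mm [ -51.  -167.3  268.2] F press [-0.13  0.45  0.1 ] w 0.0599
toolY press deg -8.47 tilt [ 0.049 -0.088 -0.995]
shift [-4.40046491  0.55621623 33.55996298]
```

View pics/w11.png

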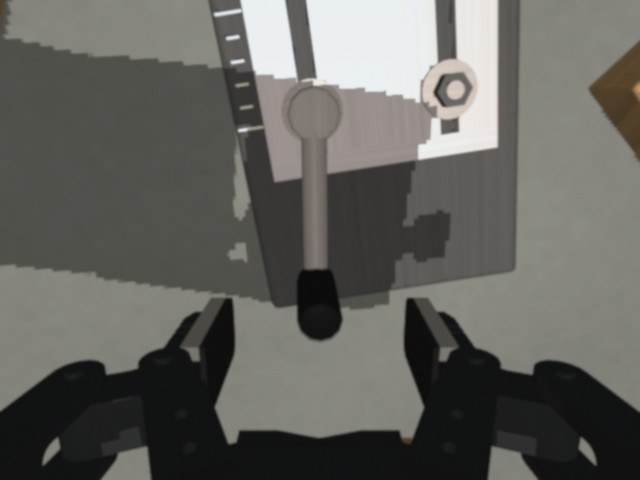

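The knob, at (320,320), is centred between the fingers. Next I lower and close on it.

Emit:
{"api": "step_arm", "payload": {"plan": [-0.004, 0, 0.012, 0, 0, 0, 0.014, 0, 0, 0, 0.006, 0, 0, 0, 0, 0]}}

```text
clock: 11.55
eef_pos: [0.5579, -0.1398, 0.2315]
ee_rot: [2.209, 2.101, -0.042]
force: [0.7, 0.8, 0.3]
gripper_width: 0.0601
```

Emit:
{"api": "step_arm", "payload": {"plan": [0, 0, 0, 0, 0, 0, 0, 0, 0, 0, 0, 0, 0, 0, 0, 0, 0, 0, 0, 0], "jaw": 0, "squeeze": 20}}

```text
clock: 12.05
eef_pos: [0.5585, -0.1398, 0.2328]
ee_rot: [2.208, 2.1, -0.04]
force: [3.1, -2.0, -5.4]
gripper_width: 0.0176
```

```bash
python3 - <<'E'
from h import *; from bench import r
o=go(r,None); M=R.from_rotvec(o["ee_rot"]).as_matrix()
g=W2P(o["eef_pos"]+.155*M[:,2]); print("grasp",g*1000)
v=g[:2]-[-.032,-.116]; print("r",np.hypot(*v)*1000,"th",np.degrees(np.arctan2(-v[0],-v[1])),o["joint_positions"],o["wrist_torque"])
c=r.camera("wrist"); cv2.imwrite("pics/w12.png",c["image"])
E
```

```text
clock 12.05 press tcp mm [ -50.  -172.5  232.8] F press [ 2.91 -2.25 -5.45] w 0.0176
toolY press deg -8.24 tilt [ 0.046 -0.086 -0.995]
grasp [ -44.21201778 -186.45809025   78.5470115 ]
r 71.50857193623237 th 9.832997234805786 [-0.24993835  0.59047262  1.84938049 -0.12110508  0.63915295 -0.10508552] [0.04333167 0.20734604 0.0164366 ]
```

View pics/w12.png

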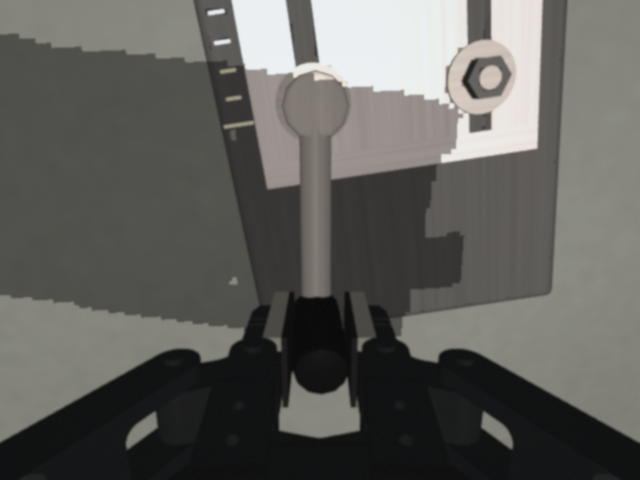

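Emit:
{"api": "step_arm", "payload": {"plan": [0.0003, -0.007, 0, 5, 0.0003, -0.007, 0, 5, 0.0003, -0.007, 0, 5, 0.0003, -0.007, 0, 5]}}

```text
clock: 12.5
eef_pos: [0.533, -0.1339, 0.2327]
ee_rot: [2.542, 1.668, -0.009]
force: [1.5, 0.8, 1.8]
gripper_width: 0.0175
```

```bash
cat > k.py <<'E'
from h import *; from bench import r
o=go(r,None); M=R.from_rotvec(o["ee_rot"]).as_matrix()
g=W2P(o["eef_pos"]+.155*M[:,2]); print("grasp",g*1000,"Ftool",M.T@o["force"])
v=g[:2]-[-.032,-.116]; print("r",np.hypot(*v)*1000,"th",np.degrees(np.arctan2(-v[0],-v[1])))
E
python3 k.py
```

```text
clock 12.5 press tcp mm [ -74.9 -164.1  232.7] F press [1.54 0.68 1.76] w 0.0175
toolY press deg -28.8 tilt [ 0.051 -0.088 -0.995]
grasp [ -68.36303844 -178.44389618   78.4914339 ] Ftool [ 1.2369114   1.1656053  -1.75283037]
r 72.26002168812461 th 30.21358456611663
```

Tracking well. Continue.

Emit:
{"api": "step_arm", "payload": {"plan": [0.0003, -0.007, 0, 5, 0.0003, -0.007, 0, 5, 0.0003, -0.007, 0, 5, 0.0003, -0.007, 0, 5, 0.0003, -0.007, 0, 5, 0.0003, -0.007, 0, 5]}}

```text
clock: 13.1
eef_pos: [0.501, -0.1071, 0.2328]
ee_rot: [2.897, 0.924, 0.036]
force: [2.8, 2.1, 4.2]
gripper_width: 0.0177
```

```bash
python3 k.py
```

```text
clock 13.1 press tcp mm [-104.1 -134.4  232.8] F press [3.04 1.83 4.19] w 0.0177
toolY press deg -60.07 tilt [ 0.053 -0.089 -0.995]
grasp [ -97.26865138 -148.91977728   78.62374098] Ftool [ 3.5113952   0.35708393 -4.200573  ]
r 73.10067434111173 th 63.23483384575189
```

Emit:
{"api": "step_arm", "payload": {"plan": [0.0003, -0.007, 0, 6, 0.0003, -0.007, 0, 6, 0.0003, -0.007, 0, 6, 0.0003, -0.006, 0, 5]}}

```text
clock: 13.5
eef_pos: [0.4907, -0.0824, 0.2334]
ee_rot: [3.03, 0.305, 0.071]
force: [2.4, -1.5, -0.3]
gripper_width: 0.0177
```

```bash
python3 k.py
```

```text
clock 13.5 press tcp mm [-112.1 -108.9  233.4] F press [ 2.27 -1.69 -0.25] w 0.0177
toolY press deg -84.1 tilt [ 0.056 -0.091 -0.994]
grasp [-104.80247969 -123.67926075   79.25640999] Ftool [2.06356402 1.88366153 0.51800809]
r 73.20636648778205 th 83.97866338239798
```

Emit:
{"api": "step_arm", "payload": {"plan": [0, -0.003, 0, 2, 0, -0.003, 0, 2]}}

```text
clock: 13.7
eef_pos: [0.4897, -0.0763, 0.2334]
ee_rot: [3.04, 0.194, 0.077]
force: [1.4, -3.0, -2.2]
gripper_width: 0.0177
```

Emit:
{"api": "step_arm", "payload": {"plan": [0, -0.002, 0, 1, 0, -0.002, 0, 0]}}

```text
clock: 13.9
eef_pos: [0.4896, -0.0748, 0.2335]
ee_rot: [3.037, 0.17, 0.078]
force: [0.7, -23.1, -7.5]
gripper_width: 0.0178
```

```bash
python3 k.py
```

```text
clock 13.9 press tcp mm [-112.4 -101.2  233.5] F press [ -1.5  -23.07  -7.52] w 0.0178
toolY press deg -89.22 tilt [ 0.057 -0.096 -0.994]
grasp [-105.12110927 -116.81845961   79.43107119] Ftool [-2.25962335 22.16054016  9.7234637 ]
r 73.12568972432894 th 89.35870334305342
```

Emit:
{"api": "step_arm", "payload": {"plan": [0, 0, 0, 0, 0, 0, 0, 0]}}

```text
clock: 14.1
eef_pos: [0.4896, -0.0755, 0.2334]
ee_rot: [3.037, 0.17, 0.077]
force: [2.3, 3.4, -3.0]
gripper_width: 0.0179
```

Emit:
{"api": "step_arm", "payload": {"plan": [0, 0, 0, 0, 0, 0, 0, 0, 0, 0, 0, 0, 0, 0, -0.01, 0, 0, 0, -0.02, 0, 0, 0, -0.03, 0, 0, 0, -0.04, 0], "jaw": 0.5}}

```text
clock: 14.8
eef_pos: [0.4826, -0.0651, 0.334]
ee_rot: [3.039, 0.171, 0.067]
force: [0.5, -1.2, 0.4]
gripper_width: 0.0431
```

```bash
python3 k.py; python3 - <<'E'
from h import *; from bench import r
c=r.camera("wrist"); np.savez("/tmp/w13.npz",**c); cv2.imwrite("pics/w13.png",c["image"])
E
```

```text
clock 14.8 press tcp mm [-118.5  -90.9  334. ] F press [ 0.37 -1.21  0.4 ] w 0.0431
toolY press deg -89.18 tilt [ 0.049 -0.095 -0.994]
grasp [-112.30733252 -106.22215306  179.85375616] Ftool [ 0.36359148  1.24687699 -0.2588693 ]
r 80.90039522447044 th 96.94189885961728
```

View pics/w13.png

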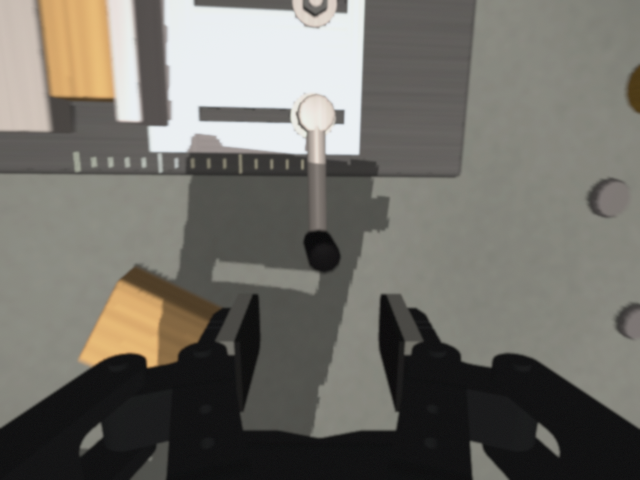

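Emit:
{"api": "step_arm", "payload": {"plan": [-0.03, 0, -0.01, 0, -0.04, 0, -0.01, 0, -0.04, 0, 0, 0, -0.03, 0, 0, 0, 0, 0, 0, 0]}}

```text
clock: 15.35
eef_pos: [0.3408, -0.0784, 0.359]
ee_rot: [3.033, 0.174, 0.102]
force: [-0.3, -0.1, -0.2]
gripper_width: 0.0431
```

```bash
python3 - <<'E'
from h import *; from bench import r
go(r,None)
for n in("top","side"):
    c=r.camera(n); np.savez(f"/tmp/{n}14.npz",**c)
    x0,x1,y0,y1=(220,440,130,350) if n=="top" else (200,470,170,370)
    cv2.imwrite(f"pics/{n}14.png",cv2.resize(c["image"][y0:y1,x0:x1],None,fx=2.7,fy=2.7,interpolation=2))
c=np.load("/tmp/top14.npz");Q=np.apply_along_axis(W2P,2,cloud(c))
m=(Q[...,2]>.068)&(Q[...,2]<.088)&(abs(Q[...,1]+.025)<.03)&(abs(Q[...,0])<.06);print("wall",m.sum(),cv2.minAreaRect((Q[m][:,:2]*1000).astype(np.float32)))
m=(Q[...,2]>.078)&(Q[...,2]<.1)&(abs(Q[...,1]+.116)<.03)&(abs(Q[...,0]+.105)<.03);k=Q[m].mean(0);print("knob",m.sum(),k*1000,"rad",np.arctan2(-(k[0]+.032),-(k[1]+.116)))
E
```

```text
clock 15.35 press tcp mm [-260.9  -90.5  359. ] F press [-0.28 -0.05 -0.17] w 0.0431
toolY press deg -89.14 tilt [ 0.073 -0.098 -0.993]
wall 226 ((0.07607650756835938, -21.821990966796875), (12.25825309753418, 80.77323150634766), 89.86492156982422)
knob 62 [-107.73760555 -116.29974196   89.14567755] rad 1.5668387102867032
```

View pics/top14.png

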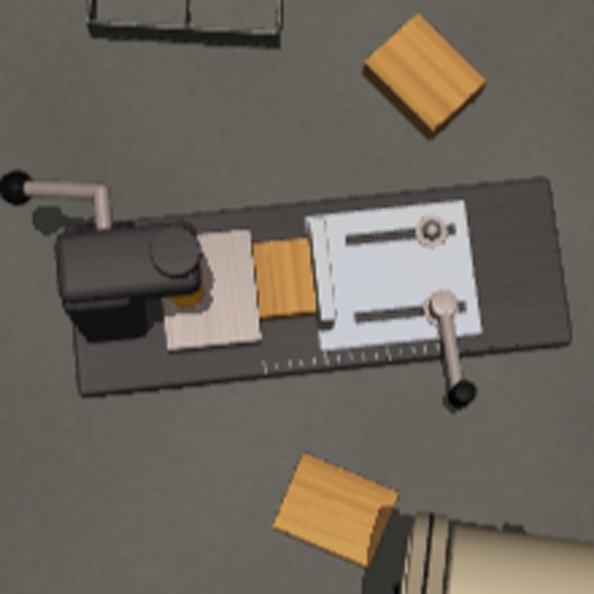

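View pics/side14.png

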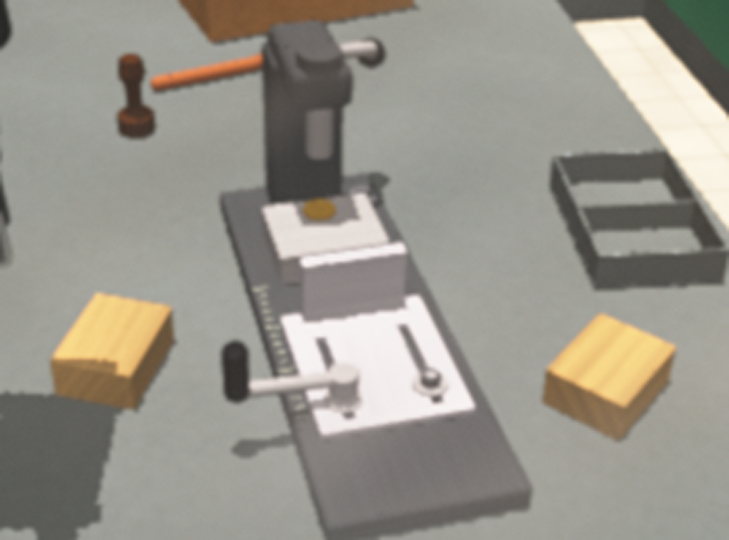

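The crops show the block flush between die and wall, at crop pixels (255–312, 278). The lever points along the press's -x with its knob at (460,393), at about 1.55 rad. The other things have not moved. Handing in.

```bash
python3 -c "
from bench import r
print(r.finish_job())"
```

```text
the job is handed in; nothing more can be done
None
```

The stop is set and locked against the maple block, and I handed the job in at about 15.5 s with the arm clear of everything.

- **Seating:** I pushed the plate with closed fingers until the wrist force rose from about 7.5 N of sliding drag to about 17–18 N. That is roughly 10 N on the block, and no reading at the end of a move was above 18.2 N.
- **Locking:** I backed off, gripped the knob and swung the lever clockwise to its end stop. At the stop I read 23 N at the knob, then let go and withdrew.
- **Final checks:** From the top camera the wall's centre is at -21.8 mm in the press's y, against -22 mm expected with the block seated. The block looks square and touching both die and wall. The lever measures about 1.57 rad, fully tight. The wood blocks, tong, stamp and tray look unmoved; I did not check the weight and the seals again at the end.
- **Disagreement:** The tool tilted about 5 to 6 degrees during the slow push, and moves cannot correct tilt. It did not affect the result.

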